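Fit the nested lids on the coaster tin, then lift away the transit cover

TASK

Pick up the nested lid set by the inner lid's hub, lower it (do not drop it) over the tin's spindle until the inner lid sits fully home on the tin with the cover still on, and let go of the hub. Then take the cover alone by its collar, lift it straight up off the inner lid, which must stay seated and undisturbed on the tin, and finish while still holding the cover level in the gripper, clear above the spindle and over the tin. Leave the tin where it stands and the glass, carton and tape roll alone.

Things in the scene. Friction and masses are not known exactly. Their poses are not given: they have to be found in the camera images.
- tin: Loose round open steel tin, 104 mm outside and 98 mm inside diameter, rim 90 mm high, 0.9 kg, part filled with cork coasters (stack top at 60 mm), with an upright spindle on its axis. Stands on the work surface, left or right. Origin: centre of its underside, z up; yaw means nothing (round).
- spindle_tip (a point): Top of the tin's steel spindle, on the tin's axis, 152 mm above its foot. The spindle is 8 mm in diameter; its last 10 mm taper to a blunt 3 mm tip.
- inner_lid: Loose steel inner lid, 0.25 kg: plug 88 mm wide, 12 mm high; flange 108 mm wide, 12 to 16 mm above the origin; hub on top; a 12 mm bore right through. Origin: centre of the plug's underside (bore's lower mouth), z up. Starts on the work surface inside the cover. Home on the tin the flange rests on the rim, the plug inside: origin 78 mm above the tin's foot, spindle tip 4 mm out of the hub.
- hub_top (a point): Centre of the top of the inner lid's hub, an upright tube of 22 mm outside diameter, 16 to 70 mm above the lid's origin. Nested, its upper 28 mm stand out of the cover's collar; lifted by the hub, the cover comes along, lying on the flange.
- cover: Loose aluminium transit cover, 0.18 kg, lying loosely on the inner lid's flange: flat ring-shaped top plate 122 mm wide, 4 mm thick, with a skirt round its edge (116 mm inside, 4 mm play round the flange) and a collar in the middle. Origin: centre of the skirt's lower edge, z up; the plate's upper face is 16 mm above it. Nested, it is 4 mm above the inner lid's origin.
- collar_top (a point): Centre of the top of the cover's collar, an upright ring on the plate, 56 mm outside and 40 mm inside diameter, 22 mm high (16 to 38 mm above the cover's origin); the hub passes through it.
- glass: Bystander: stemmed tasting glass, 145 mm high, 64 mm wide at most, origin at the centre of its foot.
- carton: Bystander: glassware carton, 90 x 90 x 150 mm high, origin at the centre of its underside.
- tape_roll: Bystander: roll of parcel tape lying flat, 100 mm in diameter, 48 mm high, origin at the centre of its underside.

How it is judged:
By the outcome, as a careful person would: the job done as asked, in the order asked, and still so for the second after the job is handed in, while the arm keeps its last pose, push and grip.
It also fails if it takes over 54 s, if anything falls off the work surface, if the arm or the gripper's body presses on something with over 40 N, if the wrist force passes 120 N, or if a joint passes its speed limit or range.

ROBOT

A 6-joint arm with a two-finger parallel gripper is mounted at the origin on the work surface. World frame = base frame: x ahead of the robot, y to its left, z up, the work surface at z = 0. Lengths are in m, angles in rad, forces in N, time in s.
With the tool pointing down it reaches from about 0.375 to 0.9 m from the base axis. Payload 3.1 kg.
Tool frame: the origin (TCP) lies at the very end of the fingers, on their centre line; the grasp point (between the pads) lies 19 mm behind it; x points along the fingers, y is the direction in which the jaws open and shut, and the axes are right-handed (so a half turn about x gives the same grasp; the last joint's range is limited). The gripper opens to 85 mm and grips with 20 to 120 N. Pads are 22 mm wide; open, the fingers measure 114 mm over their backs; the gripper's body (76 mm by 85 mm) begins 54 mm behind the grasp point. The pads swing forward as they close: fully open they stand 13 mm farther back than shut.
Start: joints at [-0.178, 0.527, 1.433, -0, 1.181, -0.178], TCP at [0.625, 0, 0.231] pointing down, gripper open.
Joint ranges: [-3.08, 3.08], [-0.75, 2.2], [0.22, 2.44], [-1.43, 4.57], [0, 2.65], [-2.85, 2.85]. Speed limits (rad/s): [2.79, 2.79, 3.14, 3.14, 3.14, 3.14].

INTERFACE

Orientations are given as a unit quaternion [x, y, z, w].
In Python, from station import sense, snapshot, camera_model, sign_off gives the robot as it stands.
- The arm moves only by the tool step_arm, never from a script. Its argument "increments" is one flat list of numbers, 5 for each row, row after row: the shift along the tool's x, y, z in units of 60 mm (1.0 is 60 mm), then the turn about the tool's x in units of 5 degrees (1.0 is 5 degrees), then the closure, from 0 (fully open) to 1 (shut). A call has exactly 5 rows; each row is the pose to reach, as a shift and turn from the pose measured when the call began, along the tool's axes at that moment; what a row does not reach only later rows make up. A row lasts 1/8 s, in which the tool goes at most 62.5 mm and 10.7 degrees, less where a joint would pass 70% of its speed; a pose out of reach is approached as far as the arm can. A call with a gripper value outside its range is refused whole. The fingers move at their own pace and stop on an object; "grip_force" is the grip in N (left out, the last holds). Time passes only in rows, so rows that repeat a pose let the fingers close, or fill a call up. It gives the time, the measured TCP pose, the force and the opening at its end, in the units of the state.
- sense(): the state, without advancing time (a new reading comes with each control period).
- snapshot(name): name is "scene" or "side" or "wrist"; returns the picture (384x512x3 uint8, blue, green, red); there is no depth.
- camera_model(name): a dict with "vertical_fov" (degrees; the focal length in pixels is half the picture's height over the tangent of half this angle, whatever the lens; pixels are square), "cx", "cy" (the principal point, pixels), "D" ([k1, k2, p1, p2, k3] as OpenCV has them; the pictures are not rectified), "R" (3x3) and "t" (3): a world point X has camera coordinates R X + t. Camera axes: x right, y down, z forward; pixel columns grow to the right and rows downward; lengths in m; the calibration is good to about 2 mm. A picture is of the moment at which its call begins: read the wrist's pose just before it. camera_model takes no time and is no camera call; for the wrist camera it gives the pose at the moment of the call.
- sign_off(): hands the job in, once; it reports no verdict.
The state is a dict: "t": time; "q": joint angles; "qd": joint speeds; "tau": joint torques, N m; "tcp_pos": TCP position; "tool_rot": TCP orientation; "force": force on the tool from outside, world axes, zero at the start; "ft_torque": the same for the moment, N m; "finger_gap": opening from 0.0 (shut) to 1.0 (fully open).
Only numpy, scipy, OpenCV 4.12 (cv2) and the standard library are available. Lean on these libraries where they do the work, as an engineer would, in place of code of your own. Each camera call takes 0.05 s, during which the arm holds its last target. There are 200 camera calls.

## Working session

There is one attempt and no reset: what is moved stays moved. The work goes in short steps, Python scripts to look and compute and a tool call to move; the robot and the scene stay as the last step left them, time stands still between calls to the robot, and variables do not carry over. Pictures are saved under pics/ and viewed, about 8 in all and at most 12, crops included, and the job is handed in when it is done.

Besides the shell and the picture viewer there is one more tool, called after ">>>" by a JSON object that holds its "fn" and its "kwargs". step_arm: Moves the arm, as the interface text tells. Its arguments: {"type":"object","properties":{"increments":{"type":"array","items":{"type":"number"}},"grip_force":{"type":"number"}},"required":["increments"]}

```bash
mkdir -p pics; ls
python3 - <<'E'
from station import *
import cv2,numpy as np
s=sense();print(s['tcp_pos'],s['tool_rot'],s['force'],s['t'])
a=[snapshot(n) for n in('scene','side')]
for n,i in zip(('scene','side'),a):
    cv2.imwrite(f'pics/{n}0.png',i)
    m=camera_model(n);print(n,m)
c=np.hstack([a[0],a[1]]);cv2.imwrite('pics/both0.png',cv2.resize(c,(800,300),interpolation=cv2.INTER_AREA))
E
```

```text
pics
[6.24279275e-01 1.36113593e-04 2.30317620e-01] [ 0.49956266  0.50063173 -0.50045207  0.49935232] [0.05323919 0.15596663 0.57350472] 0.0
scene {'vertical_fov': 45.27428972515506, 'cx': 258.27298817983075, 'cy': 183.76177834256566, 'D': array([-0.16506645,  0.        ,  0.        ,  0.        ,  0.        ]), 'R': array([[-0.17446682,  0.98465273,  0.00450816],
       [ 0.69889536,  0.12705709, -0.70384783],
       [-0.69361848, -0.11964736, -0.71033648]]), 't': array([ 0.11685748, -0.36977754,  2.03927763])}
side {'vertical_fov': 43.83186111477549, 'cx': 257.964105479183, 'cy': 188.9303900136357, 'D': array([0.01596867, 0.        , 0.        , 0.        , 0.        ]), 'R': array([[ 0.91424796, -0.4050825 , -0.00767076],
       [-0.24387737, -0.53510116, -0.80882049],
       [ 0.32353439,  0.7413332 , -0.58800559]]), 't': array([-0.57887666,  0.23679165,  1.16345437])}
```

View pics/scene0.png

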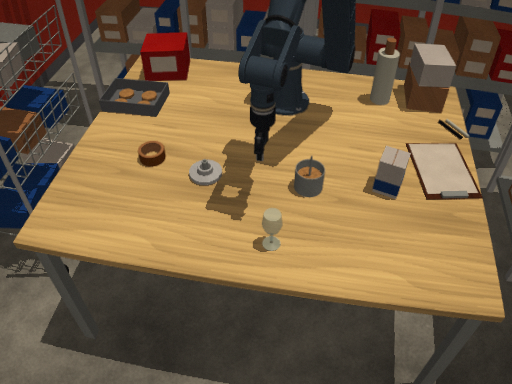

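View pics/side0.png

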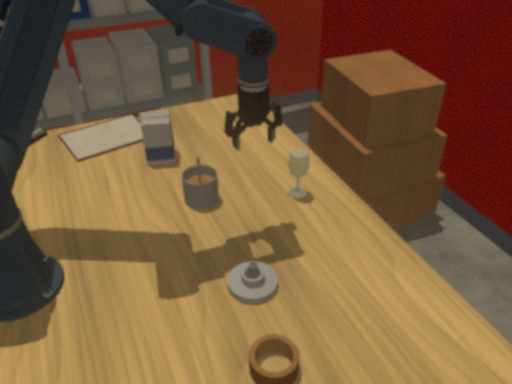

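The lid set is at (205,170) in scene and (253,280) in side. The tin is at (309,178) and (200,188), with the spindle tip near (310,157) and (197,158). In scene the glass is at (271,230), the carton at (390,172) and the tape at (152,153).

```bash
cat > h.py <<'E'
from station import *
import cv2,numpy as np
from scipy.spatial.transform import Rotation as Ro
def K(m):
    f=192/np.tan(np.radians(m['vertical_fov'])/2);return np.array([[f,0,m['cx']],[0,f,m['cy']],[0,0,1.]])
def ray(m,p):
    u=cv2.undistortPointsIter(np.array([[p]],float),K(m),m['D'],None,None,(3,50,1e-9))[0,0]
    return -m['R'].T@m['t'], m['R'].T@np.array([u[0],u[1],1])
def onz(m,p,z):
    c,d=ray(m,p);return c+d*(z-c[2])/d[2]
def tri(rs):
    A=[];b=[]
    for c,d in rs:
        d=d/np.linalg.norm(d);P=np.eye(3)-np.outer(d,d);A.append(P);b.append(P@c)
    x=np.linalg.lstsq(np.vstack(A),np.hstack(b),rcond=None)[0]
    return x
def proj(m,X):
    return cv2.projectPoints(np.atleast_2d(np.array(X,float)),cv2.Rodrigues(m['R'])[0],m['t'],K(m),m['D'])[0][:,0]
E
python3 - <<'E'
from h import *
s=sense();print(Ro.from_quat(s['tool_rot']).as_matrix().round(3))
px={'lidhub':((205,161),(253,264),.07),'tip':((310,157),(197,158),.152),'tinrim':((309,170),(200,173),.09),'glass':((271,246),(297,193),0),'carton':((387,191),(160,158),0),'tape':((152,148),(274,350),.048)}
ms,md=camera_model('scene'),camera_model('side')
for k,(a,b,z) in px.items(): print(k,onz(ms,a,z).round(3),onz(md,b,z).round(3),tri([ray(ms,a),ray(md,b)]).round(3))
print(camera_model('wrist'))
# crops 4x
I=[cv2.imread('pics/scene0.png')]*2+[cv2.imread('pics/side0.png')]*2
c=[I[0][140:200,175:245],I[1][145:205,280:350],I[2][250:310,218:288],I[3][150:210,165:235]]
c=[cv2.resize(x,None,fx=5,fy=5,interpolation=cv2.INTER_CUBIC) for x in c]
cv2.imwrite('pics/crop1.png',np.vstack([np.hstack(c[:2]),np.hstack(c[2:])]))
E
```

```text
[[-0.002  1.    -0.   ]
 [ 0.    -0.    -1.   ]
 [-1.    -0.002 -0.   ]]
lidhub [ 0.523 -0.221  0.07 ] [ 0.519 -0.229  0.07 ] [ 0.52  -0.224  0.066]
tip [0.526 0.151 0.152] [0.51  0.143 0.152] [0.514 0.152 0.144]
tinrim [0.524 0.152 0.09 ] [0.518 0.157 0.09 ] [0.52  0.154 0.089]
glass [0.803 0.065 0.   ] [0.79  0.059 0.   ] [ 0.796  0.066 -0.008]
carton [0.486 0.442 0.   ] [0.458 0.431 0.   ] [ 0.464  0.449 -0.016]
tape [ 0.464 -0.448  0.048] [ 0.471 -0.447  0.048] [ 0.469 -0.447  0.051]
{'vertical_fov': 61.90538834659364, 'cx': 259.9733735939345, 'cy': 191.00466113212585, 'D': array([0.01190904, 0.        , 0.        , 0.        , 0.        ]), 'R': array([[ 9.99998832e-01, -4.16976654e-04, -1.47017674e-03],
       [ 3.89327932e-05, -9.54789587e-01,  2.97282431e-01],
       [-1.52766928e-03, -2.97282141e-01, -9.54788456e-01]]), 't': array([-0.62371231, -0.03799111,  0.37988308])}
```

View pics/crop1.png

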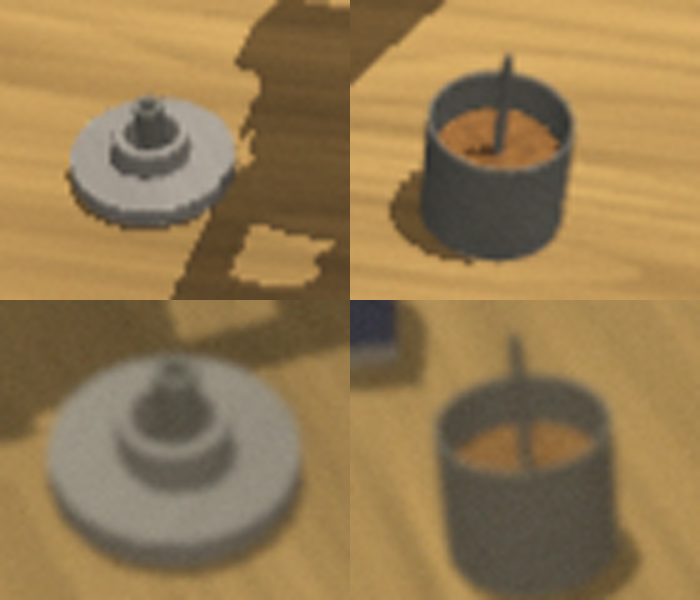

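Crops show the hub top at scene (205,160) and side (253,263.6), and the tip at scene (311.6,156) and side (197.6,157). That puts the lid set at about (0.521,-0.224) and the tin at about (0.52,0.153). Moving over the lid set.

>>> {"fn": "step_arm", "kwargs": {"increments": [0.1,-0.4,0.9,0,0,0.2,-0.8,1.8,0,0,0.35,-1.25,2.75,0,0,0.5,-1.72,3.73,0,0,0.5,-1.72,3.73,0,0], "grip_force": 40}}

```text
t: 0.72
tcp_pos: [0.5189, -0.2271, 0.1995]
tool_rot: [-0.501, -0.5, 0.502, -0.497]
force: [1.0, 0.7, 0.1]
finger_gap: 0.998
```

```bash
cat > look.py <<'E'
from h import *
import sys,json
n=sys.argv[1];s=sense();m=camera_model('wrist');i=snapshot('wrist');cv2.imwrite(f'pics/{n}.png',i)
print(s['t'],s['tcp_pos'].round(4) if hasattr(s['tcp_pos'],'round') else s['tcp_pos'],np.round(s['force'],2),s['finger_gap'])
json.dump({k:np.array(v).tolist() for k,v in m.items()}|{'tcp':list(map(float,s['tcp_pos']))},open(f'pics/{n}.json','w'))
E
python3 look.py w1
```

```text
0.725 [ 0.5189 -0.2271  0.1995] [1.   0.73 0.14] 0.997732197384571
```

View pics/w1.png

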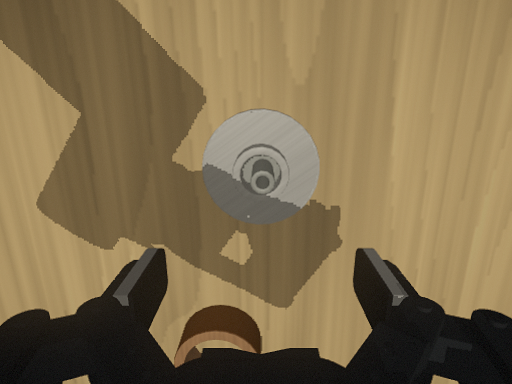

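Wrist view: plate centred near (261,166), hub top ring near (262,181), and finger centre line at column 260.5.

```bash
cat > circ.py <<'E'
from h import *
import json
def load(n):
    m=json.load(open(f'pics/{n}.json'));m={k:(np.array(v) if isinstance(v,list) else v) for k,v in m.items()}
    return m,cv2.imread(f'pics/{n}.png')
def hough(g,x,y,w,r0,r1,p2=12):
    c=cv2.resize(g[y-w:y+w,x-w:x+w],None,fx=4,fy=4,interpolation=cv2.INTER_CUBIC)
    r=cv2.HoughCircles(c,cv2.HOUGH_GRADIENT,1,200,param1=80,param2=p2,minRadius=r0*4,maxRadius=r1*4)
    return None if r is None else (r[0,0]-[1.5,1.5,0])/4+np.array([x-w,y-w,0])
E
python3 - <<'E'
from circ import *
m,i=load('w1');g=cv2.cvtColor(i,cv2.COLOR_BGR2GRAY)
h=hough(g,262,181,22,8,15);print(h,onz(m,h[:2],.07))
S=cv2.cvtColor(i,cv2.COLOR_BGR2HSV)[:,:,1]
k=((S<60)*255).astype(np.uint8);k[:,:180]=0;k[:,340:]=0;k[240:]=0
c=max(cv2.findContours(k,cv2.RETR_EXTERNAL,cv2.CHAIN_APPROX_NONE)[0],key=cv2.contourArea)
e=cv2.minEnclosingCircle(c);P=np.array([onz(m,p[0],.02)[:2] for p in c]);(a,r)=cv2.minEnclosingCircle(P.astype(np.float32));print(e,a,r)
print(m['tcp'], 'axis proj', proj(m,[[m['tcp'][0],m['tcp'][1],.07]]))
E
```

```text
[262.   169.5   10.75] [ 0.52002079 -0.21585939  0.07      ]
((260.53448486328125, 166.0), 58.772682189941406) (0.5185912847518921, -0.22757700085639954) 0.060789331793785095
[ 0.51893422 -0.22708069  0.19954659] axis proj [[260.82642133 181.90059958]]
```

>>> {"fn": "step_arm", "kwargs": {"increments": [-0.7,0,-0.6,0,0,-1.36,0,-1.6,0,0,-1.36,0,-2.6,0,0,-1.36,0,-3.6,0,0,-1.36,0,-4.6,0,0]}}

```text
t: 1.4
tcp_pos: [0.5209, 0.0534, 0.2822]
tool_rot: [-0.501, -0.5, 0.501, -0.498]
force: [0.1, -0.2, -0.5]
finger_gap: 0.996
```

>>> {"fn": "step_arm", "kwargs": {"increments": [0,0,-0.8,0,0,0,0,-1.6,0,0,0,0,-1.72,0,0,0,0,-1.72,0,0,0,0,-1.72,0,0]}}

```text
t: 2.02
tcp_pos: [0.5211, 0.1559, 0.2824]
tool_rot: [-0.5, -0.5, 0.501, -0.498]
force: [0.7, 1.2, -0.6]
finger_gap: 1.002
```

```bash
python3 look.py w2
python3 - <<'E'
from circ import *
m,i=load('w2');t=m['tcp'];print('axis proj tip h',proj(m,[[t[0],t[1],.152]]))
m1,i1=load('w1')
c=[i1[151:211,227:297],i[150:210,225:295]]
f=lambda x,k:cv2.resize(x,None,fx=k,fy=k,interpolation=cv2.INTER_CUBIC)
cv2.imwrite('pics/crop2.png',np.vstack([np.hstack([f(x,5) for x in c]),cv2.resize(i[:,:],(700,525))[0:300]]))
E
```

```text
2.025 [0.5211 0.1559 0.2824] [ 0.74  1.17 -0.56] 1.0015483531496596
axis proj tip h [[260.62038332 181.70791665]]
```

View pics/crop2.png

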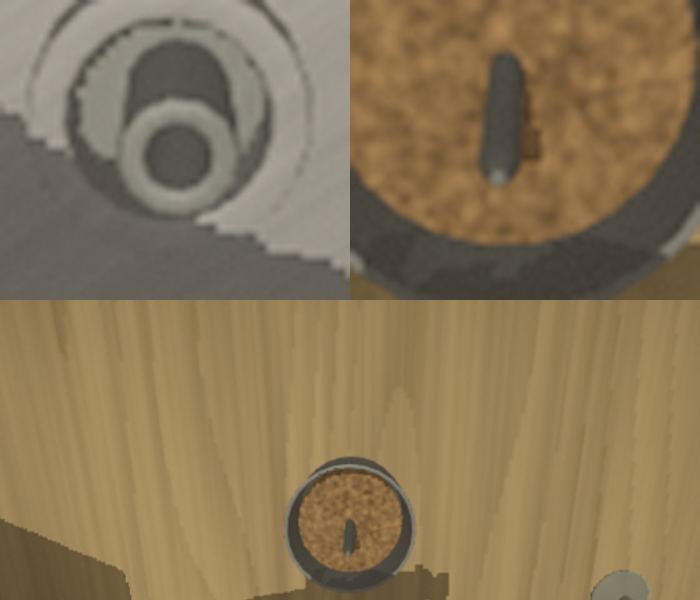

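Hub top at w1 (262.2,182.0), tip at w2 (254.6,184.8), and tin rim centre near w2 (256.7,164.6).

Run:
```python
from circ import *
m1,_=load('w1');m2,i=load('w2')
h=onz(m1,(262.2,182.0),.07);p=onz(m2,(254.6,184.8),.152);print('hub',h-m1['tcp'],h,'\ntip',p-m2['tcp'],p)
g=cv2.cvtColor(i,cv2.COLOR_BGR2GRAY)
r=hough(g,257,165,65,40,52,20);print(r);print(onz(m2,r[:2],.09))
ms,md=camera_model('scene'),camera_model('side')
for a,b,z in(((311.4,155.8),(197.4,156.8),.152),((204.8,159.8),(252.8,263.4),.07)):print(onz(ms,a,z),onz(md,b,z))
s=sense();print(s['tcp_pos'],Ro.from_quat(s['tool_rot']).as_matrix().round(4))
```

```text
hub [ 1.21200327e-03 -9.76540728e-05 -1.29546588e-01] [ 0.52014622 -0.22717835  0.07      ] 
tip [-0.00535358 -0.00283256 -0.13035801] [0.51569956 0.15304989 0.152     ]
[255.5   167.25   45.375]
[0.51555162 0.15468979 0.09      ]
[0.51864525 0.15503416 0.152     ] [0.51299841 0.14880921 0.152     ]
[ 0.51642785 -0.22360035  0.07      ] [ 0.5197934  -0.22725558  0.07      ]
[0.5211755  0.15559146 0.28237869] [[-0.0025  1.     -0.0039]
 [ 0.0015 -0.0039 -1.    ]
 [-1.     -0.0025 -0.0014]]
```

>>> {"fn": "step_arm", "kwargs": {"increments": [0,0,0.9,0,0,0,0,1.9,0,0,0,0,2.9,0,0,0,0,3.9,0,0,0,0,4.9,0,0]}}

```text
t: 2.7
tcp_pos: [0.5194, -0.1417, 0.2821]
tool_rot: [-0.501, -0.499, 0.502, -0.498]
force: [0.4, 0.9, 0.7]
finger_gap: 1.006
```

>>> {"fn": "step_arm", "kwargs": {"increments": [0.5,0,0.7,0,0,1.2,0,1.4,0,0,2.0,0,1.48,0,0,2.7,0,1.48,0,0,2.7,0,1.48,0,0]}}

```text
t: 3.32
tcp_pos: [0.5155, -0.2302, 0.1171]
tool_rot: [-0.502, -0.501, 0.503, -0.494]
force: [-0.3, -0.6, 1.0]
finger_gap: 1.001
```

>>> {"fn": "step_arm", "kwargs": {"increments": [0.3,0.07,-0.05,0,0,0.6,0.07,-0.05,0,0,0.9,0.07,-0.05,0,0,1.1,0.07,-0.05,0,0,1.1,0.07,-0.05,0,0]}}

```text
t: 3.95
tcp_pos: [0.5193, -0.2267, 0.0509]
tool_rot: [-0.501, -0.502, 0.503, -0.494]
force: [0.5, -0.3, 0.4]
finger_gap: 0.997
```

```bash
cat > go.py <<'E'
from h import *
import sys
s=sense();R=Ro.from_quat(s['tool_rot']).as_matrix();t=np.array(list(map(float,sys.argv[1:4])))
print(np.round(s['t'],2),'tcp',s['tcp_pos'].round(4),'F',np.round(s['force'],1),'M',np.round(s['ft_torque'],2),'gap',round(float(s['finger_gap']),3));print('units',(R.T@(t-s['tcp_pos'])/.06).round(3));print('tilt deg: toolx xy',np.degrees(R[:2,0]).round(2),'yaw',np.degrees(R[1,1]).round(2))
E
python3 go.py 0.5201 -0.2272 0.044; python3 look.py w3
```

```text
3.95 tcp [ 0.5193 -0.2267  0.0509] F [ 0.5 -0.3  0.4] M [ 0.03 -0.04 -0.02] gap 0.997
units [0.115 0.015 0.009]
tilt deg: toolx xy [-0.52  0.35] yaw -0.51
3.95 [ 0.5193 -0.2267  0.0509] [ 0.45 -0.34  0.45] 0.9967853729355932
```

View pics/w3.png

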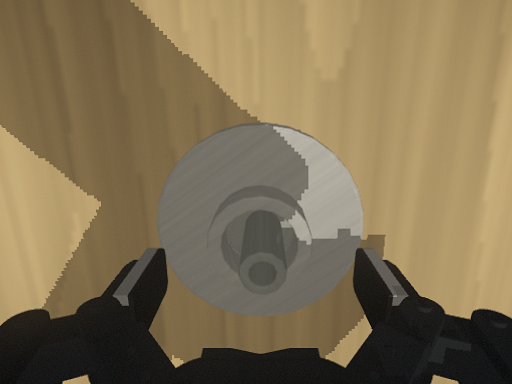

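The hub top is centred between the pads at (263,271). Lowering 6 mm and closing.

>>> {"fn": "step_arm", "kwargs": {"increments": [0.1,0.015,0.01,0,0,0.1,0.015,0.01,0,0.4,0.1,0.015,0.01,0,0.8,0.1,0.015,0.01,0,1,0.1,0.015,0.01,0,1], "grip_force": 70}}

```text
t: 4.62
tcp_pos: [0.5204, -0.2276, 0.0459]
tool_rot: [-0.501, -0.501, 0.503, -0.494]
force: [-1.1, 0.8, 3.5]
finger_gap: 0.236
```

>>> {"fn": "step_arm", "kwargs": {"increments": [0,0,0,0,1,0,0,0,0,1,0,0,0,0,1,0,0,0,0,1,0,0,0,0,1]}}

```text
t: 5.25
tcp_pos: [0.5203, -0.2275, 0.0459]
tool_rot: [-0.501, -0.501, 0.503, -0.494]
force: [-0.9, -0.4, 1.5]
finger_gap: 0.234
```

```bash
python3 go.py 0.5201 -0.2272 0.044
```

```text
5.25 tcp [ 0.5203 -0.2275  0.0459] F [-0.9 -0.4  1.5] M [-0.   -0.02  0.01] gap 0.234
units [ 0.031 -0.003 -0.005]
tilt deg: toolx xy [-0.48  0.32] yaw -0.5
```

>>> {"fn": "step_arm", "kwargs": {"increments": [-0.2,0,0,0,1,-0.5,0,0,0,1,-0.8,0,0,0,1,-1.0,0,0,0,1,-1.0,0,0,0,1]}}

```text
t: 5.88
tcp_pos: [0.5215, -0.2283, 0.1073]
tool_rot: [-0.502, -0.5, 0.503, -0.495]
force: [-0.6, 0.2, -4.9]
finger_gap: 0.238
```

```bash
python3 go.py 0.5157 0.1531 0.235;python3 look.py w4
```

```text
5.88 tcp [ 0.5215 -0.2283  0.1073] F [-0.6  0.2 -4.9] M [-0.01 -0.07 -0.03] gap 0.238
units [-2.103 -0.165 -6.364]
tilt deg: toolx xy [-0.34  0.21] yaw -0.5
5.875 [ 0.5215 -0.2283  0.1073] [-0.6   0.17 -4.85] 0.23798125587396354
```

View pics/w4.png

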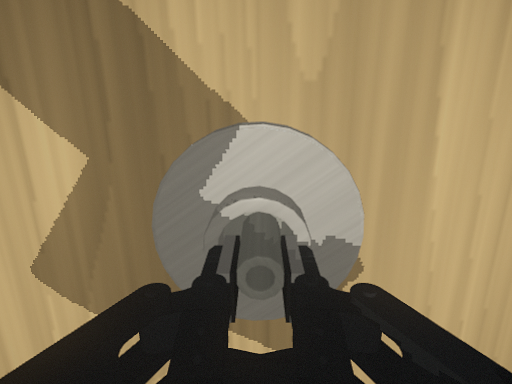

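Both pieces are held (F ≈ 4.9 N), with the hub top at (260,277). Raising and carrying over.

>>> {"fn": "step_arm", "kwargs": {"increments": [-0.5,0,0,0,1,-1.1,0,-0.2,0,1,-1.7,0,-0.7,0,1,-2.1,-0.05,-1.3,0,1,-2.1,-0.05,-2.0,0,1]}}

```text
t: 6.55
tcp_pos: [0.5207, -0.1083, 0.2346]
tool_rot: [-0.502, -0.499, 0.503, -0.496]
force: [0.4, 1.0, -5.6]
finger_gap: 0.228
```

>>> {"fn": "step_arm", "kwargs": {"increments": [0,0,-0.7,0,1,0,-0.05,-1.4,0,1,0,-0.05,-2.1,0,1,0,-0.05,-2.8,0,1,0,-0.05,-3.4,0,1]}}

```text
t: 7.18
tcp_pos: [0.5186, 0.0973, 0.2343]
tool_rot: [-0.502, -0.5, 0.503, -0.495]
force: [0.4, 0.4, -4.7]
finger_gap: 0.235
```

```bash
python3 go.py 0.5157 0.1531 0.235
python3 - <<'E'
from circ import *
m,_=load('w4');t=m['tcp'];print('hub in grip rel tcp',onz(m,(260,277),t[2]+.0241)-t)
m,_=load('w3');t=m['tcp'];print('hub before',onz(m,(262.7,271),.07))
E
```

```text
7.18 tcp [0.5186 0.0973 0.2343] F [ 0.4  0.4 -4.7] M [-0.02 -0.05 -0.05] gap 0.235
units [-0.008 -0.057 -0.929]
tilt deg: toolx xy [-0.38  0.21] yaw -0.54
hub in grip rel tcp [-0.00015738  0.00118781  0.0241    ]
hub before [ 0.52033896 -0.22573389  0.07      ]
```

>>> {"fn": "step_arm", "kwargs": {"increments": [0,-0.03,-0.5,0,1,0,-0.06,-0.92,0,1,0,-0.06,-0.92,0,1,0,-0.06,-0.92,0,1,0,-0.06,-0.92,0,1]}}

```text
t: 7.8
tcp_pos: [0.5155, 0.1517, 0.2342]
tool_rot: [-0.502, -0.5, 0.504, -0.495]
force: [-0.6, -0.2, -4.3]
finger_gap: 0.237
```

```bash
python3 go.py 0.5157 0.1524 0.203
python3 - <<'E'
from h import *
a,b=snapshot('scene'),snapshot('side')
f=lambda x:cv2.resize(x,None,fx=4,fy=4,interpolation=cv2.INTER_CUBIC)
cv2.imwrite('pics/crop3.png',np.hstack([f(a[100:210,265:355]),f(b[100:210,155:245])]))
E
```

```text
7.8 tcp [0.5155 0.1517 0.2342] F [-0.6 -0.2 -4.3] M [ 0.02 -0.05 -0.01] gap 0.237
units [ 0.521  0.008 -0.01 ]
tilt deg: toolx xy [-0.41  0.18] yaw -0.6
```

View pics/crop3.png

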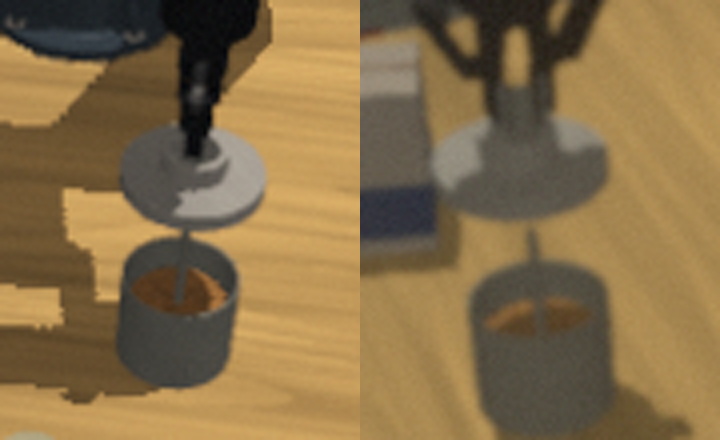

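The scene crop shows the lid over the spindle. In the side crop the cover's columns are 433–608 and the tip is at (532,232). Comparing these with the projected predictions.

Run:
```python
from h import *
s=sense();t=s['tcp_pos'];zl=t[2]-.0459
th=np.linspace(0,2*np.pi,200);c=np.c_[np.cos(th),np.sin(th),0*th]
for n,ox,oy in(('scene',265,100),('side',155,100)):
    m=camera_model(n)
    tip=(proj(m,[.5157,.1531,.152])[0]-[ox,oy]+.4)*4
    P=np.vstack([c*[.061,.061,0]+[t[0],t[1],zl+z] for z in(.004,.02)])
    q=(proj(m,P)-[ox,oy]+.4)*4
    hb=(proj(m,[t[0],t[1],zl+.06])[0]-[ox,oy]+.4)*4
    dx=(proj(m,[[.5157,.1531,.2],[.5257,.1531,.2],[.5157,.1631,.2]]));dx=4*(dx[1:]-dx[0])
    print(n,'tip',tip,'cover',q.min(0),q.max(0),'hub',hb,'10mm x,y ->',dx.round(1).tolist())
```

```text
scene tip [185.24979613 222.24147338] cover [114.46550168 124.55437859] [263.11463927 234.76302663] hub [193.49634152 133.100173  ] 10mm x,y -> [[-1.1, 7.7], [12.0, 1.4]]
side tip [172.95688262 225.01873274] cover [ 77.57482459 113.72085449] [256.43469765 223.08739529] hub [161.74892166 105.20353085] 10mm x,y -> [[13.7, -3.0], [-4.4, -6.6]]
```

The wrist estimate agrees with itself to under 1 mm. The side-view offset fits the cover having slid within its play. Descending in stages and watching the force.

>>> {"fn": "step_arm", "kwargs": {"increments": [0.2,0.005,-0.01,0,1,0.4,0.005,-0.01,0,1,0.55,0.005,-0.01,0,1,0.65,0.005,-0.01,0,1,0.7,0.005,-0.01,0,1]}}

```text
t: 8.52
tcp_pos: [0.5155, 0.1525, 0.1919]
tool_rot: [-0.502, -0.5, 0.504, -0.495]
force: [0.2, 0.5, -4.1]
finger_gap: 0.234
```

>>> {"fn": "step_arm", "kwargs": {"increments": [0.03,0,0,0,1,0.06,0,0,0,1,0.09,0,0,0,1,0.12,0,0,0,1,0.12,0,0,0,1]}}

```text
t: 9.15
tcp_pos: [0.5153, 0.1525, 0.1846]
tool_rot: [-0.502, -0.5, 0.504, -0.495]
force: [0.1, 0.3, -4.6]
finger_gap: 0.236
```

```bash
python3 go.py 0.5157 0.1524 0.18
```

```text
9.15 tcp [0.5153 0.1525 0.1846] F [ 0.1  0.3 -4.6] M [-0.02 -0.03 -0.01] gap 0.236
units [0.076 0.007 0.002]
tilt deg: toolx xy [-0.44  0.19] yaw -0.61
```

No contact at 13 mm into the bore. Continuing down.

>>> {"fn": "step_arm", "kwargs": {"increments": [0.15,0.005,0,0,1,0.3,0.01,0,0,1,0.45,0.01,0,0,1,0.6,0.015,0,0,1,0.6,0.015,0,0,1]}}

```text
t: 9.78
tcp_pos: [0.5153, 0.1526, 0.1475]
tool_rot: [-0.501, -0.501, 0.504, -0.494]
force: [-0.0, 0.6, -5.1]
finger_gap: 0.235
```

>>> {"fn": "step_arm", "kwargs": {"increments": [0.1,0,0,0,1,0.2,0.005,0,0,1,0.3,0.005,0,0,1,0.3,0.005,0,0,1,0.3,0.005,0,0,1]}}

```text
t: 10.4
tcp_pos: [0.5155, 0.1526, 0.1295]
tool_rot: [-0.501, -0.501, 0.504, -0.494]
force: [-0.5, -0.0, -4.4]
finger_gap: 0.235
```

```bash
python3 go.py 0.5157 0.1524 0.1239
```

```text
10.4 tcp [0.5155 0.1526 0.1295] F [-0.5 -0.  -4.4] M [ 0.01  0.01 -0.05] gap 0.235
units [0.094 0.004 0.004]
tilt deg: toolx xy [-0.57  0.18] yaw -0.61
```

>>> {"fn": "step_arm", "kwargs": {"increments": [0.03,0,0,0,1,0.06,0,0,0,1,0.08,0,0,0,1,0.09,0,0,0,1,0.1,0,0,0,1]}}

```text
t: 11.02
tcp_pos: [0.5153, 0.1525, 0.1239]
tool_rot: [-0.501, -0.501, 0.504, -0.494]
force: [-2.2, -0.8, 1.8]
finger_gap: 0.231
```

```bash
python3 go.py 0.5157 0.1524 0.1239
```

```text
11.02 tcp [0.5153 0.1525 0.1239] F [-2.2 -0.8  1.8] M [-0.1   0.16 -0.03] gap 0.231
units [-0.     0.007  0.002]
tilt deg: toolx xy [-0.58  0.17] yaw -0.61
```

Contact came at the nominal home height. Releasing, then rising.

>>> {"fn": "step_arm", "kwargs": {"increments": [0.01,0,0,0,1,0.01,0,0,0,0.7,0.01,0,0,0,0.3,0,0,0,0,0,0,0,0,0,0], "grip_force": 40}}

```text
t: 11.65
tcp_pos: [0.5155, 0.1526, 0.124]
tool_rot: [-0.501, -0.5, 0.504, -0.494]
force: [0.4, -0.6, 0.3]
finger_gap: 0.919
```

>>> {"fn": "step_arm", "kwargs": {"increments": [-0.1,0,0,0,0,-0.2,0,0,0,0,-0.4,0,0,0,0,-0.8,0,0,0,0,-0.8,0,0,0,0]}}

```text
t: 12.28
tcp_pos: [0.5176, 0.1526, 0.1742]
tool_rot: [-0.502, -0.499, 0.503, -0.495]
force: [0.2, -0.3, -0.2]
finger_gap: 0.999
```

```bash
python3 go.py 0.5157 0.1531 0.2; python3 look.py w5
python3 - <<'E'
from circ import *
m,i=load('w5')
a,b=snapshot('scene'),snapshot('side')
f=lambda x,k:cv2.resize(x,None,fx=k,fy=k,interpolation=cv2.INTER_CUBIC)
cv2.imwrite('pics/crop4.png',np.hstack([f(i[100:300,165:355],2),f(b[130:220,165:235],400/90.)]))
E
```

```text
12.28 tcp [0.5176 0.1526 0.1742] F [ 0.2 -0.3 -0.2] M [ 0.05 -0.02  0.03] gap 0.999
units [-0.429 -0.034 -0.009]
tilt deg: toolx xy [-0.25  0.2 ] yaw -0.6
12.275 [0.5176 0.1526 0.1742] [ 0.23 -0.32 -0.23] 0.9994036712661615
```

View pics/crop4.png

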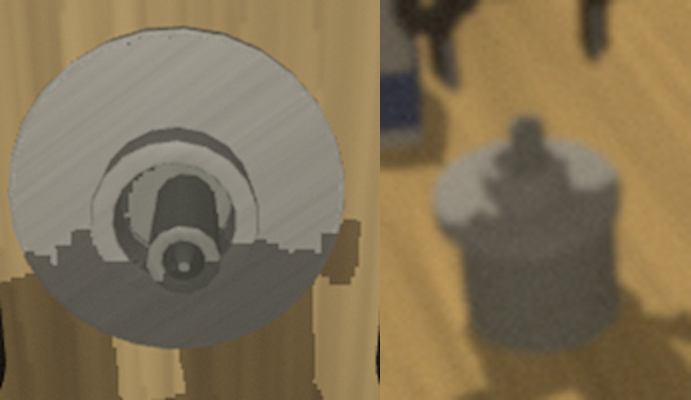

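The lid is seated, with the spindle tip visible in the bore at wrist (257,229). The plate spans columns 10–344 of the crop, and the collar top ring is centred near crop (175,224), which is wrist (252.5,212).

```bash
python3 - <<'E'
from circ import *
m,i=load('w5')
S=cv2.cvtColor(i,cv2.COLOR_BGR2HSV)[:,:,1]
k=((S<60)*255).astype(np.uint8);k[:,:166]=0;k[:,340:]=0;k[275:]=0
c=max(cv2.findContours(k,cv2.RETR_EXTERNAL,cv2.CHAIN_APPROX_NONE)[0],key=cv2.contourArea)
P=np.array([onz(m,p[0],.098)[:2] for p in c]);(a,r)=cv2.minEnclosingCircle(P.astype(np.float32));print('plate',a,r)
e=cv2.fitEllipse(P.astype(np.float32));print(e)
for u,z in(((252.3,211.8),.12),((257,228.8),.148)):print(onz(m,u,z),u)
E
python3 go.py 0.512 0.1535 0.1
```

```text
plate (0.5116664171218872, 0.15424524247646332) 0.060950204730033875
((0.5117719769477844, 0.15436826646327972), (0.12007322162389755, 0.120445117354393), 2.6234967708587646)
[0.51206876 0.15346573 0.12      ] (252.3, 211.8)
[0.51552194 0.15368166 0.148     ] (257, 228.8)
12.42 tcp [0.5155 0.1524 0.1718] F [-0.1  0.2  0.8] M [-0.02  0.   -0.05] gap 0.999
units [ 1.197 -0.047 -0.014]
tilt deg: toolx xy [-0.59  0.17] yaw -0.6
```

The cover sits 3.6 mm toward −x from the hub, which matches the side-view hint and is within its play. I'll grip at x ≈ 0.5135, which partly recentres it.

>>> {"fn": "step_arm", "kwargs": {"increments": [0.2,-0.02,-0.02,0,0,0.5,-0.02,-0.02,0,0,0.8,-0.02,-0.02,0,0,1.1,-0.02,-0.02,0,0,1.15,-0.02,-0.02,0,0]}}

```text
t: 13.05
tcp_pos: [0.5117, 0.1537, 0.1004]
tool_rot: [-0.499, -0.502, 0.506, -0.493]
force: [-0.5, -0.2, 0.0]
finger_gap: 1.001
```

```bash
python3 go.py 0.5135 0.154 0.096
```

```text
13.05 tcp [0.5117 0.1537 0.1004] F [-0.5 -0.2  0. ] M [ 0.01  0.03 -0.02] gap 1.001
units [ 0.073  0.031 -0.005]
tilt deg: toolx xy [-0.89  0.14] yaw -0.61
```

>>> {"fn": "step_arm", "kwargs": {"increments": [0.04,0.03,-0.005,0,0,0.07,0.03,-0.005,0,0,0.07,0.03,-0.005,0,0,0.07,0.03,-0.005,0,0.1,0.07,0.03,-0.005,0,0.2]}}

```text
t: 13.68
tcp_pos: [0.5137, 0.154, 0.0965]
tool_rot: [-0.5, -0.502, 0.506, -0.493]
force: [0.8, 0.1, 0.6]
finger_gap: 0.8
```

```bash
python3 go.py 0.5135 0.154 0.096
```

```text
13.68 tcp [0.5137 0.154  0.0965] F [0.8 0.1 0.6] M [-0.04 -0.05  0.01] gap 0.8
units [ 0.009 -0.002  0.   ]
tilt deg: toolx xy [-0.85  0.15] yaw -0.6
```

>>> {"fn": "step_arm", "kwargs": {"increments": [0,0,0,0,0.25,0,0,0,0,0.3,0,0,0,0,0.35,0,0,0,0,0.4,0,0,0,0,0.5]}}

```text
t: 14.3
tcp_pos: [0.5132, 0.154, 0.0971]
tool_rot: [-0.499, -0.502, 0.506, -0.493]
force: [-2.1, -0.3, 5.7]
finger_gap: 0.649
```

```bash
python3 go.py 0.5135 0.154 0.096
```

```text
14.3 tcp [0.5132 0.154  0.0971] F [-2.1 -0.3  5.7] M [-0.06  0.34 -0.  ] gap 0.649
units [ 0.018  0.006 -0.   ]
tilt deg: toolx xy [-0.9   0.14] yaw -0.6
```

>>> {"fn": "step_arm", "kwargs": {"increments": [0,0,0,0,0.6,0,0,0,0,1,0,0,0,0,1,0,0,0,0,1,0,0,0,0,1], "grip_force": 50}}

```text
t: 14.92
tcp_pos: [0.5132, 0.154, 0.0972]
tool_rot: [-0.499, -0.502, 0.506, -0.493]
force: [-0.7, -0.1, 6.0]
finger_gap: 0.64
```

```bash
python3 go.py 0.5135 0.154 0.117;python3 go.py 0.5135 0.154 0.207
```

```text
14.92 tcp [0.5132 0.154  0.0972] F [-0.7 -0.1  6. ] M [-0.05  0.25  0.02] gap 0.64
units [-0.329  0.    -0.001]
tilt deg: toolx xy [-0.89  0.14] yaw -0.6
14.92 tcp [0.5132 0.154  0.0972] F [-0.7 -0.1  6. ] M [-0.05  0.25  0.02] gap 0.64
units [-1.829 -0.023 -0.004]
tilt deg: toolx xy [-0.89  0.14] yaw -0.6
```

>>> {"fn": "step_arm", "kwargs": {"increments": [-0.05,0,0,0,1,-0.1,0,0,0,1,-0.18,-0.001,0,0,1,-0.26,-0.002,0,0,1,-0.33,-0.003,0,0,1]}}

```text
t: 15.55
tcp_pos: [0.5134, 0.154, 0.1174]
tool_rot: [-0.499, -0.502, 0.506, -0.493]
force: [-0.1, 0.4, -1.8]
finger_gap: 0.641
```

```bash
python3 go.py 0.5135 0.154 0.207
python3 - <<'E'
from h import *
a,b=snapshot('scene'),snapshot('side')
f=lambda x:cv2.resize(x,None,fx=4,fy=4,interpolation=cv2.INTER_CUBIC)
cv2.imwrite('pics/crop5.png',np.hstack([f(a[100:210,265:355]),f(b[100:210,155:245])]))
E
```

```text
15.55 tcp [0.5134 0.154  0.1174] F [-0.1  0.4 -1.8] M [-0.03 -0.01  0.01] gap 0.641
units [-1.493 -0.021 -0.004]
tilt deg: toolx xy [-0.88  0.14] yaw -0.6
```

View pics/crop5.png

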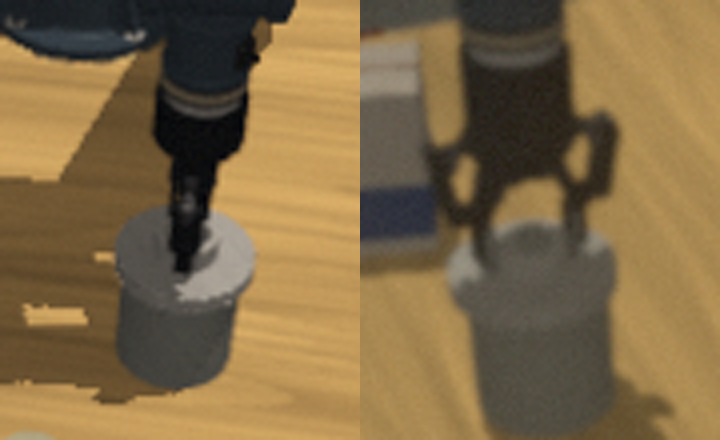

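The force is −1.8 N, so only the cover is held, and it looks level. Lifting the rest.

>>> {"fn": "step_arm", "kwargs": {"increments": [-0.12,-0.002,0,0,1,-0.3,-0.004,0,0,1,-0.5,-0.007,-0.001,0,1,-0.7,-0.01,-0.002,0,1,-0.9,-0.013,-0.002,0,1]}}

```text
t: 16.27
tcp_pos: [0.5138, 0.154, 0.1727]
tool_rot: [-0.5, -0.501, 0.505, -0.493]
force: [-0.1, -0.2, -3.4]
finger_gap: 0.645
```

>>> {"fn": "step_arm", "kwargs": {"increments": [-0.2,-0.003,0,0,1,-0.4,-0.006,-0.001,0,1,-0.55,-0.008,-0.001,0,1,-0.6,-0.008,-0.002,0,1,-0.6,-0.008,-0.002,0,1]}}

```text
t: 16.9
tcp_pos: [0.5138, 0.154, 0.2088]
tool_rot: [-0.5, -0.501, 0.505, -0.493]
force: [-1.1, 0.8, -2.3]
finger_gap: 0.643
```

>>> {"fn": "step_arm", "kwargs": {"increments": [0,0,0,0,1,0,0,0,0,1,0,0,0,0,1,0,0,0,0,1,0,0,0,0,1]}}

```text
t: 17.52
tcp_pos: [0.5137, 0.154, 0.2087]
tool_rot: [-0.5, -0.501, 0.505, -0.493]
force: [-0.3, 0.6, -1.5]
finger_gap: 0.644
```

```bash
python3 go.py 0.5135 0.154 0.207
python3 - <<'E'
from h import *
a,b=snapshot('scene'),snapshot('side')
f=lambda x:cv2.resize(x,None,fx=4,fy=4,interpolation=cv2.INTER_CUBIC)
cv2.imwrite('pics/crop6.png',np.hstack([f(a[90:220,265:355]),f(b[90:220,155:245])]))
E
```

```text
17.52 tcp [0.5137 0.154  0.2087] F [-0.3  0.6 -1.5] M [ 0.08  0.02 -0.01] gap 0.644
units [ 0.029 -0.004  0.   ]
tilt deg: toolx xy [-0.8   0.15] yaw -0.6
```

View pics/crop6.png

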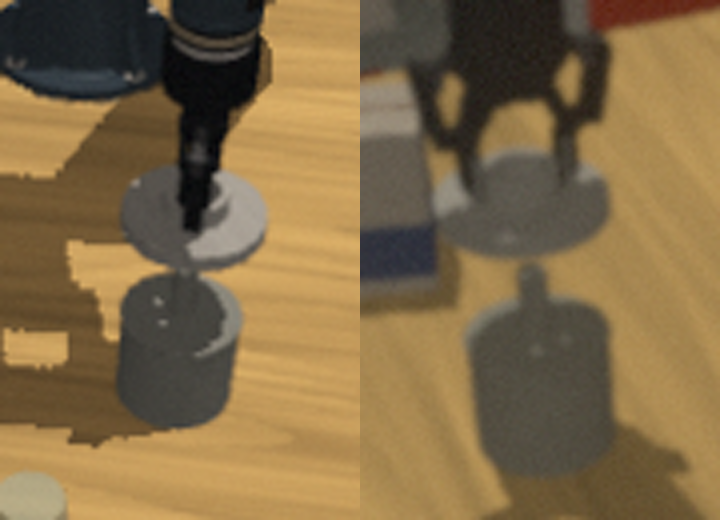

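The inner lid sits flush on the tin with its hub up, and the cover is held level about 40 mm above the tip. Handing in.

```bash
python3 -c "from station import *;print(sign_off())"
```

```text
the job is handed in; nothing more can be done
None
```

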